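# Lay out the blood-draw tray for a platelet treatment

### The arm

A 6-joint arm with a two-finger parallel gripper is mounted at the origin on the work surface. World frame = base frame: x ahead of the robot, y to its left, z up, the work surface at z = 0. Lengths are in mm, angles in rad, forces in N, time in s.
With the tool pointing down it reaches from about 275 to 1000 mm from the base axis. Payload 8.4 kg.
Tool frame: the origin (TCP) lies at the very end of the fingers, on their centre line; the grasp point (between the pads) lies 19 mm behind it; z points along the fingers, y is the direction in which the jaws open and shut (so a half turn about z gives the same grasp; the last joint's range is limited). The gripper opens to 85 mm and grips with 20 to 120 N. Pads are 22 mm wide; open, the fingers measure 114 mm over their backs; the gripper's body (76 mm by 85 mm) begins 54 mm behind the grasp point. The pads swing forward as they close: fully open they stand 13 mm farther back than shut.
Start: joints at [-1.131, 0.353, 1.633, -0, 1.155, -0.002], TCP at [267.228, -564.993, 231.281] pointing down, gripper open.
Joint ranges: [-2.63, 2.63], [-0.92, 2.1], [0.06, 2.66], [-1.3, 4.44], [0, 2.69], [-3.02, 3.02]. Speed limits (rad/s): [2.22, 2.22, 2.79, 3.14, 3.14, 3.14].

### API

Orientations are given as [roll, pitch, yaw] about the fixed x, y, z axes, in that order (R = Rz(yaw) Ry(pitch) Rx(roll)).
In Python, from rig import sense, grab_frame, get_calibration, sign_off, boxes_of, trace gives the robot as it stands.
- The arm moves only by the tool servo_tool, never from a script. Its argument "rows" is a list of rows, each a list of 3 entries, a list of its own where there are three numbers: the finger opening in mm, from 0 to 85.4, then the shift along the tool's x, y, z in mm, then the turn, a rotation vector about the tool's x, y, z in degrees. A call has 1 to 8 rows; each row shifts and turns the commanded pose from where the row before left it, along the tool's axes as they then stand; what a row does not reach is not made up. A row lasts 1/8 s, in which the tool goes at most 62.5 mm and 10.7 degrees, less where a joint would pass 70% of its speed; a pose out of reach is approached as far as the arm can. A call is refused whole if a number of a shift passes 62.5 or a number of a turn 10.7, either way. A call with a gripper value outside its range is refused whole. The fingers move at their own pace and stop on an object; "force" is the grip in N (left out, the last holds). Time passes only in rows, so rows that do not move let the fingers close. It gives the time, the measured TCP pose, the force and the opening at its end, in the units of the state.
- sense(): the state, without advancing time (a new reading comes with each control period).
- grab_frame(name): name is "side" or "top" or "wrist"; returns the picture (400x640x3 uint8, blue, green, red); there is no depth.
- get_calibration(name): a dict with "intrinsics" (3x3 intrinsics, pixels), "k1" (the pictures are not rectified: a ray, as slopes to the right and down, at radius r is drawn at 1 + k1 r^2 times it, then the intrinsics apply), "world_to_cam" (4x4, takes a point from world to camera coordinates). Camera axes: x right, y down, z forward; pixel columns grow to the right and rows downward; lengths in mm; the calibration is good to about 2 mm. A picture is of the moment at which its call begins: read the wrist's pose just before it. get_calibration takes no time and is no camera call; for the wrist camera it gives the pose at the moment of the call.
- sign_off(): hands the job in, once; it reports no verdict.
Trained networks look in the newest picture that a camera, given by its name, has taken for a name from the list of things; names that differ only in an ending like _2 or _b are one class to them, and where a whole thing is asked for, a point or a joint stands for the part that bears it (a point fixed in the world has none). Each returns a list of dicts, best first, with "conf" (0 to 1); they miss things now and then, are a little off and sometimes report something else, mostly with a low value. They report only what shows in the picture. A call takes as long as a camera call. They do not tell look-alikes from the thing itself.
- boxes_of(camera, thing): "centre" ([x, y, z] in mm, in the coordinates of the camera as it stood for that picture, good to about 4 mm: the middle of the surface that is visible of it).
- trace(camera, thing): "mask" (400x640 bool, what is visible of it).
The state is a dict: "clock": time; "qpos": joint angles; "qvel": joint speeds; "joint_efforts": joint torques, N m; "eef_pos": TCP position; "tcp_rot": TCP orientation; "contact_force": force on the tool from outside, world axes, zero at the start; "wrist_torque": the same for the moment, N m; "opening": opening from 0.0 (shut) to 1.0 (fully open).
Only numpy, scipy, OpenCV 4.12 (cv2) and the standard library are available. Lean on these libraries where they do the work, as an engineer would, in place of code of your own. Each camera call takes 0.05 s, during which the arm holds its last target. There are 200 camera calls.

### The job

Lay out the steel tray for the blood draw: lay one long blue-capped tube in each of the two short white rests, the syringe in the long white rest, and stand the small vial in the round white holder, all properly seated and let go. Leave the short tube and the large vial where they are on the counter; they are not for this patient.

Things in the scene. Friction and masses are not known exactly. Their poses are not given: they have to be found in the camera images.
- tube_a: Long blood-collection tube lying on the counter: clear glass with a rounded end, white blank label, ribbed light-blue cap. Glass 16 mm diameter; cap 18 mm diameter and 20 mm long; 106 mm long overall. Origin on its axis at mid length (9.0 mm above the counter); x runs along it, the cap is at the -x end. About 20 g. To go in the tray, in a short rest of its own.
- tube_b: Long blood-collection tube lying on the counter: clear glass with a rounded end, white blank label, ribbed light-blue cap. Glass 16 mm diameter; cap 18 mm diameter and 20 mm long; 106 mm long overall. Origin on its axis at mid length (9.0 mm above the counter); x runs along it, the cap is at the -x end. About 20 g. Same as the other long tube. To go in the tray, in a short rest of its own.
- syringe: 10 ml syringe lying flat on the counter: clear barrel 17 mm diameter and 80 mm long, black plunger tip inside, finger flange 32 mm wide and 17 mm high at x = -41.5 mm, white plunger end to x = -63 mm, nozzle to x = +52 mm. Origin on its axis at the middle of the barrel (8.5 mm above the counter); x runs along it. About 20 g. To go in the long rest, either way round.
- small_vial: Small glass vial standing on the counter: body 24 mm diameter up to 36 mm high, crimped aluminium cap 19 mm diameter, 50 mm high overall. Origin at the centre of its underside, z up. About 30 g. To stand in the round holder.
- short_tube: Short blood-collection tube lying on the counter: clear glass with a rounded end, white blank label, ribbed light-blue cap. Glass 13 mm diameter; cap 15 mm diameter and 18 mm long; 78 mm long overall. Origin on its axis at mid length (7.5 mm above the counter); x runs along it, the cap is at the -x end. About 20 g. Look-alike: stays where it is (it must not be moved by more than 20 mm).
- large_vial: Large glass vial standing on the counter: body 36 mm diameter, 64 mm high. Origin at the centre of its underside. Look-alike: stays where it is (not moved by more than 20 mm).
- tube_rest_1: White plastic rest in the steel tray for one long tube (either tube, cap either way). Base 80 x 50 x 5 mm, rails 10 mm high; two V saddles at x = -28 and +28 mm (90 degree V, 10 mm thick, notch bottom 18.5 mm and tops 32 mm above the underside, mouth 28 mm), 46 mm open between them for fingers. Origin: centre of the underside; x along the tube. A seated tube's axis lies 30 mm above the origin.
- tube_rest_2: Second rest for a long tube, the same in every measure as the other one. The tray (fixed, 170 x 290 mm, with 12 mm ledges, rim 18 mm high, floor 3 mm thick) stands turned on the counter; its four fixed rests (two for tubes, one for the syringe, one for the vial) stand side by side in any order, centres 68 mm apart along their y, all with the same yaw.
- syringe_rest: White plastic rest fixed in the same tray, for the syringe: like the tube rests but with a longer base, 140 x 50 mm, with a 12 mm high lip at each end; V saddles at x = -28 and +28 mm. Origin at the centre of its underside; x runs along the syringe's axis. The seated syringe's axis lies 30.5 mm above the origin, its barrel's middle over the origin.
- vial_rest: Round white holder fixed in the same tray, for the small vial: an open-topped cup 52 mm outside and 44 mm inside diameter (foot 60 mm), rim 14 mm above its underside, inner floor 4 mm above it. Origin at the centre of its underside.
Things that resemble listed ones, but are neither listed nor needed, are in the scene too. Of the things that look like the vial_rest, the middle-sized one is meant.

How it is judged:
By the outcome, as a careful person would: the job done as asked, in the order asked, and still so for the second after the job is handed in, with the robot touching nothing.
It also fails if it takes over 106 s, if anything falls off the work surface, if the arm or the gripper's body presses on something with over 40 N, if the wrist force passes 120 N, or if a joint passes its speed limit or range.

## Working session

There is one attempt and no reset: what is moved stays moved. The work goes in short steps, Python scripts to look and compute and a tool call to move; the robot and the scene stay as the last step left them, time stands still between calls to the robot, and variables do not carry over. Pictures are saved under pics/ and viewed, about 12 in all and at most 16, crops included, and the job is handed in when it is done.

Besides the shell and the picture viewer there is one more tool, called after "Request:" as name(argument=value, ...) on one line, values as JSON. servo_tool: Moves the arm, as the interface text tells. Its arguments: {"type":"object","properties":{"rows":{"type":"array","items":{"type":"array"}},"force":{"type":"number"}},"required":["rows"]}

```bash
ls; mkdir -p pics; cat > h.py <<'E'
import numpy as np, cv2
from rig import *
def cam2w(c,p):
    T=np.linalg.inv(np.array(c["world_to_cam"])); return (T@np.r_[p,1])[:3]
def px2w(c,u,v,z):
    K=np.array(c["intrinsics"]);x,y=(u-K[0,2])/K[0,0],(v-K[1,2])/K[1,1]
    a,b=x,y
    for _ in range(20):
        f=1+c["k1"]*(a*a+b*b);a,b=x/f,y/f
    T=np.linalg.inv(np.array(c["world_to_cam"]));d=T[:3,:3]@[a,b,1];o=T[:3,3]
    return o+d*(z-o[2])/d[2]
def w2px(c,p):
    q=np.array(c["world_to_cam"])@np.r_[p,1];a,b=q[:2]/q[2];f=1+c["k1"]*(a*a+b*b)
    K=np.array(c["intrinsics"]);return K[0,0]*a*f+K[0,2],K[1,1]*b*f+K[1,2]
E
python3 - <<'E'
from h import *
print(sense())
for n in("side","top"):
    im=grab_frame(n);cv2.imwrite(f"pics/{n}0.png",im);c=get_calibration(n)
    print(n,c["k1"],np.array(c["intrinsics"]).tolist(),cam2w(c,[0,0,0]).round())
    if n=="top":
      for t in("tube_a","syringe","small_vial","short_tube","large_vial","tube_rest_1","syringe_rest","vial_rest"):
        for b in boxes_of(n,t): 
            w=cam2w(c,b["centre"]);print(t,round(b["conf"],2),w.round(),np.round(w2px(c,w)))
E
```

```text
pics
{'clock': 0.0, 'qpos': array([-1.13137616e+00,  3.53653867e-01,  1.63414729e+00, -8.60964111e-06,
        1.15521688e+00, -2.41177840e-03]), 'qvel': array([ 7.31453943e-04,  1.74192897e-04, -4.51631092e-05,  1.37384333e-03,
        1.18419655e-03,  8.26439684e-04]), 'joint_efforts': array([-9.62427803e-04, -6.05258346e+01, -3.42067909e+01, -1.21336452e-04,
        9.48950270e-03, -3.81835406e-06]), 'eef_pos': array([ 267.02999933, -564.54183378,  230.55248908]), 'tcp_rot': array([-3.14016725e+00,  4.43411557e-06,  4.41835429e-01]), 'contact_force': array([ 0.45746946, -0.18056464, -0.31808782]), 'wrist_torque': array([ 0.01093463,  0.04320093, -0.01601004]), 'opening': 0.9965949735327865}
side 0.04587691299669812 [[518.9740578793657, 0.0, 322.05844856750747], [0.0, 518.9740578793657, 196.5606683402365], [0.0, 0.0, 1.0]] [-101.  771.  819.]
top -0.005708415212181437 [[441.6827243097022, 0.0, 320.3911789792391], [0.0, 441.6827243097022, 200.32076212601612], [0.0, 0.0, 1.0]] [ 361.   28. 1099.]
tube_a 0.8 [633.  59.  14.] [302. 164.]
tube_a 0.56 [405. 193.  18.] [248. 256.]
syringe 0.8 [466. 385.  13.] [171. 234.]
syringe 0.45 [ 539. -178.    7.] [397. 199.]
short_tube 0.62 [576. 237.  13.] [231. 188.]
short_tube 0.54 [ 490. -306.    9.] [450. 217.]
large_vial 0.53 [454.  48.  68.] [307. 233.]
tube_rest_1 0.7 [ 564. -115.    7.] [372. 190.]
tube_rest_1 0.57 [ 515. -245.   10.] [425. 208.]
syringe_rest 0.61 [ 493. -307.    8.] [450. 216.]
vial_rest 0.73 [695. -15.   6.] [331. 141.]
vial_rest 0.68 [ 535. -178.    6.] [397. 201.]
vial_rest 0.56 [ 763. -205.    5.] [403. 114.]
```

```bash
python3 - <<'E'
import cv2
im=cv2.imread("pics/top0.png")[80:300,130:510];cv2.imwrite("pics/top0c.png",cv2.resize(im,(760,440),interpolation=3))
E
```

```text
(no output)
```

View pics/top0c.png

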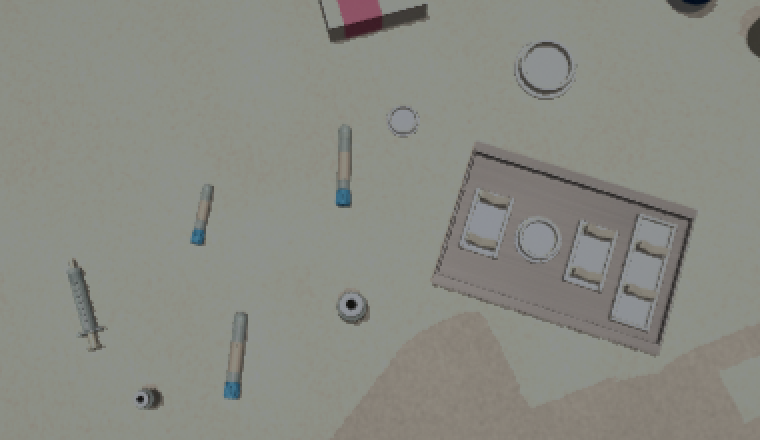

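View pics/side0.png

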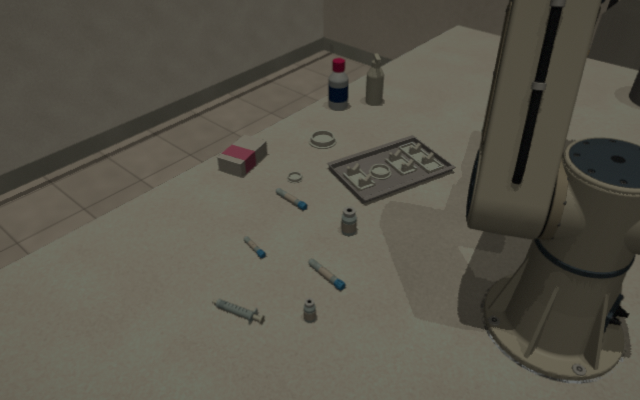

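Top view, in full-image pixels: long tubes at about (302,162) and (248,257), short tube (231,187), syringe (172,232), small vial (203,279), large vial (306,232). The tray's rests run left to right as tube (373,192), vial (399,200), tube (425,207), syringe (451,215). The rings outside the tray are decoys.

```bash
cat >> h.py <<'E'
def axis_of(c,m,z):
    """centre (mid of extent), angle and length of elongated mask on plane z"""
    v,u=np.nonzero(m);P=np.array([px2w(c,a,b,z)[:2] for a,b in zip(u,v)])
    mu=P.mean(0);w,V=np.linalg.eigh(np.cov((P-mu).T));d=V[:,1]
    t=(P-mu)@d;s=(P-mu)@V[:,0];tm=(t.max()+t.min())/2
    return mu+d*tm,np.arctan2(d[1],d[0]),np.ptp(t),np.ptp(s)
def state():
    s=sense();return np.array(s["eef_pos"]),np.array(s["tcp_rot"])
def plan(p,yaw,n=None,start=None):
    """equal rows to TCP p, yaw (mod pi): turn rows then straight; prints tool-frame numbers"""
    q,r=state()
    if start is not None:q=np.array(start[:3]);r=np.array([np.pi,0,start[3]])
    dy=(yaw-r[2]+np.pi/2)%np.pi-np.pi/2
    R=cv2.Rodrigues(np.array([0,0,r[2]+dy]))[0]@np.diag([1,-1,-1.])
    print("turn z deg",round(np.degrees(-dy),1),"then shift",(R.T@(np.array(p)-q)).round(1),"final yaw",round(r[2]+dy,3))
    return r[2]+dy
E
python3 - <<'E'
from h import *
im=grab_frame("top");c=get_calibration("top")
for t,z in(("tube_a",9),("syringe",9),("short_tube",7),("tube_rest_1",8),("syringe_rest",10),("vial_rest",15),("small_vial",40),("large_vial",60)):
    for r in trace("top",t):
        a=axis_of(c,r["mask"],z);v,u=np.nonzero(r["mask"]);print(t,round(r["conf"],2),a[0].round(1),np.round(a[1:],3),len(u),(u.mean().round(),v.mean().round()))
print("vial",px2w(c,203,279.5,50))
# tray corners from crop
for u,v in((477,143),(696,211),(659,355),(433,283)): print(px2w(c,130+u/2,80+v/2,18).round(1))
for u,v in((486,224),(538,240),(591,255),(642,271)): print(px2w(c,130+u/2,80+v/2,10).round(1))
E
```

```text
tube_a 0.7 [639.2  59.7] [  3.084 107.036  18.63 ] 272 (np.float64(302.0), np.float64(162.0))
tube_a 0.51 [404.4 196. ] [  3.023 102.72   18.921] 290 (np.float64(248.0), np.float64(258.0))
syringe 0.61 [467.4 384.3] [ -2.843 104.756  20.571] 250 (np.float64(171.0), np.float64(233.0))
syringe 0.39 [577.1 239.4] [ 2.956 67.661 16.269] 144 (np.float64(230.0), np.float64(190.0))
short_tube 0.6 [580.4 239.3] [ 2.956 73.684 15.878] 162 (np.float64(231.0), np.float64(187.0))
tube_rest_1 0.85 [ 560.3 -117.1] [ 2.833 82.172 51.918] 635 (np.float64(373.0), np.float64(192.0))
tube_rest_1 0.59 [ 516.3 -246.4] [ 2.763 83.514 53.433] 663 (np.float64(425.0), np.float64(208.0))
tube_rest_1 0.16 [580.2 239.1] [ 2.949 77.831 16.742] 170 (np.float64(231.0), np.float64(187.0))
syringe_rest 0.72 [ 493.8 -309.7] [  2.803 143.222  52.944] 1187 (np.float64(451.0), np.float64(216.0))
syringe_rest 0.32 [ 515.5 -245.3] [ 2.805 81.308 52.236] 666 (np.float64(425.0), np.float64(208.0))
vial_rest 0.78 [ 536.1 -180.8] [ 2.331 57.891 54.369] 415 (np.float64(399.0), np.float64(200.0))
vial_rest 0.73 [ 760.9 -201.8] [ 2.845 80.979 78.483] 731 (np.float64(402.0), np.float64(114.0))
vial_rest 0.48 [693.4 -15.6] [ 2.916 46.063 41.975] 233 (np.float64(331.0), np.float64(140.0))
small_vial 0.63 [352.9 297.7] [ 1.58  30.641 21.385] 119 (np.float64(203.0), np.float64(279.0))
large_vial 0.5 [452.8  52.2] [-3.077 33.298 28.917] 146 (np.float64(306.0), np.float64(234.0))
vial [352.88938521 294.01679645  50.        ]
[ 661.4 -109.8   18. ]
[ 567.5 -380.5   18. ]
[ 390.  -320.4   18. ]
[484.7 -48.   18. ]
[ 558.5 -117.6   10. ]
[ 536.6 -181.9   10. ]
[ 516.1 -247.2   10. ]
[ 494.5 -309.6   10. ]
```

```bash
python3 - <<'E'
from h import *
c=get_calibration("wrist");q,r=state()
R=cv2.Rodrigues(np.array([0,0,r[2]]))[0]@np.diag([1,-1,-1.])
W=np.array(c["world_to_cam"]);print("cam in tool",R.T@(cam2w(c,[0,0,0])-q),"cam z in tool",R.T@W[2,:3],"x",R.T@W[0,:3],c["k1"],c["intrinsics"])
plan([500,-214,300],-0.335)
plan([639,59,100],3.084,start=[500,-214,300,-.335])
plan([404,196,100],3.023,start=[500,-214,300,-.335])
E
```

```text
cam in tool [  83.85491773    0.35883413 -142.21045536] cam z in tool [-3.24458986e-01  7.96868601e-04  9.45899430e-01] x [ 1.08171946e-03  9.99999304e-01 -4.71397309e-04] 0.01832774968965649 [[300.44739972   0.         316.89984547]
 [  0.         300.44739972 200.11125649]
 [  0.           0.           1.        ]]
turn z deg 44.5 then shift [ 104.4 -408.   -68.7] final yaw -0.335
turn z deg -15.9 then shift [ 123.1 -280.5  200. ] final yaw -0.058
turn z deg -12.4 then shift [-143.8 -395.8  200. ] final yaw -0.119
```

Request:
servo_tool(rows=[[85, [0, 0, -6], [0, 0, 8.9]], [85, [0, 0, -6], [0, 0, 8.9]], [85, [0, 0, -6], [0, 0, 8.9]], [85, [0, 0, -6], [0, 0, 8.9]], [85, [0, 0, -6], [0, 0, 8.9]]])

```text
clock: 1.58
eef_pos: [267.2, -565.0, 261.5]
tcp_rot: [3.142, -0.0, -0.34]
contact_force: [-0.5, -0.2, 0.3]
opening: 0.993
```

Request:
servo_tool(rows=[[85, [13, -51, 0], [0, 0, 0]], [85, [13, -51, 0], [0, 0, 0]], [85, [13, -51, 0], [0, 0, 0]], [85, [13, -51, 0], [0, 0, 0]], [85, [13, -51, 0], [0, 0, 0]], [85, [13, -51, 0], [0, 0, 0]], [85, [13, -51, 0], [0, 0, 0]], [85, [13, -51, 0], [0, 0, 0]]])

```text
clock: 2.58
eef_pos: [500.4, -212.4, 261.5]
tcp_rot: [3.142, -0.001, -0.335]
contact_force: [0.5, -0.5, 0.0]
opening: 0.995
```

Request:
servo_tool(rows=[[85, [0, 0, 0], [0, 0, 0]], [85, [0, 0, 0], [0, 0, 0]]])

```text
clock: 2.82
eef_pos: [499.4, -213.8, 261.2]
tcp_rot: [3.141, 0.0, -0.334]
contact_force: [0.2, -0.4, 0.5]
opening: 0.996
```

```bash
python3 - <<'E'
from h import *
im=grab_frame("wrist");c=get_calibration("wrist");cv2.imwrite("pics/w1.png",im);print(state())
for t,z in(("tube_rest_1",8),("syringe_rest",8),("vial_rest",17)):
    for r in trace("wrist",t):
        a=axis_of(c,r["mask"],z);v,u=np.nonzero(r["mask"]);print(t,round(r["conf"],2),a[0].round(1),np.round(a[1:],3),len(u),(u.mean().round(),v.mean().round()))
E
```

```text
(array([ 499.15007331, -214.33135161,  261.26146228]), array([ 3.14121392e+00,  1.97338077e-04, -3.35001659e-01]))
tube_rest_1 0.91 [ 562.7 -119.8] [ 2.783 82.237 52.927] 2512 (np.float64(232.0), np.float64(140.0))
tube_rest_1 0.65 [ 517.8 -247.6] [ 2.8   80.286 52.722] 2474 (np.float64(336.0), np.float64(141.0))
syringe_rest 0.57 [ 494.7 -312.7] [  2.798 141.788  54.057] 4491 (np.float64(389.0), np.float64(138.0))
vial_rest 0.85 [696.4 -26.7] [ 1.138 44.227 41.35 ] 1205 (np.float64(108.0), np.float64(58.0))
```

View pics/w1.png

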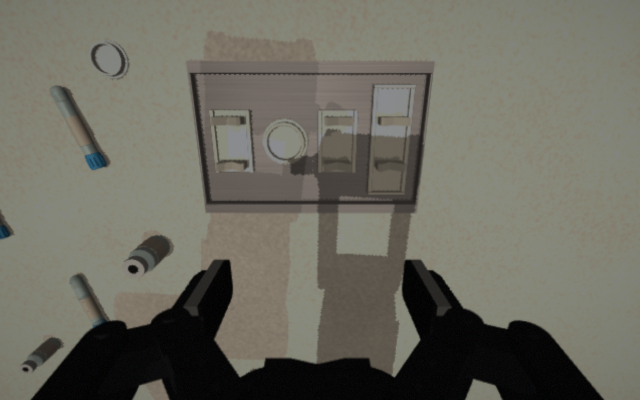

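The wrist view shows the tray squarely: rests at (232,140) tube, (285,142) vial, (337,141) tube and (390,138) syringe. This agrees with the top view to about 3 mm. Moving over tube A.

```bash
python3 - <<'E'
from h import *
plan([639,60,120],-0.058)
c=get_calibration("wrist");print(px2w(c,285,141,17))
E
```

```text
turn z deg -16.0 then shift [ 123.9 -282.4  141.3] final yaw -0.058
[ 541.64370424 -187.0388729    17.        ]
```

Request:
servo_tool(rows=[[85, [0, 0, 0], [0, 0, -8]], [85, [0, 0, 0], [0, 0, -8]], [85, [21, -47, 5], [0, 0, 0]], [85, [21, -47, 10], [0, 0, 0]], [85, [21, -47, 32], [0, 0, 0]], [85, [21, -47, 32], [0, 0, 0]], [85, [20, -47, 32], [0, 0, 0]], [85, [20, -47, 30], [0, 0, 0]]])

```text
clock: 4.03
eef_pos: [639.7, 61.2, 119.2]
tcp_rot: [3.141, -0.0, -0.057]
contact_force: [0.2, -0.8, -0.4]
opening: 0.993
```

Request:
servo_tool(rows=[[60, [0, 0, 0], [0, 0, 0]], [50, [0, 0, 0], [0, 0, 0]]])

```text
clock: 4.28
eef_pos: [638.9, 60.0, 120.2]
tcp_rot: [3.141, 0.001, -0.056]
contact_force: [-0.3, -0.3, 0.2]
opening: 0.598
```

```bash
cat > look.py <<'E'
import sys
from h import *
im=grab_frame("wrist");c=get_calibration("wrist");cv2.imwrite("pics/%s.png"%sys.argv[1],im);print(state())
out=[]
for t,z in [a.split(":") for a in sys.argv[2:]]:
    for r in trace("wrist",t):
        a=axis_of(c,r["mask"],float(z));v,u=np.nonzero(r["mask"]);print(t,round(r["conf"],2),a[0].round(1),np.round(a[1:],3),len(u),(u.mean().round(),v.mean().round()))
        im[cv2.morphologyEx(r["mask"].astype(np.uint8),cv2.MORPH_GRADIENT,np.ones((3,3)))>0]=(0,0,255)
cv2.imwrite("pics/%sm.png"%sys.argv[1],im)
E
python3 look.py w2 tube_a:9
```

```text
(array([639.05066919,  59.58053058, 120.77242152]), array([ 3.14133748e+00, -3.38792630e-04, -5.66174723e-02]))
tube_a 0.72 [639.5  58.3] [  3.095 109.076  17.038] 2093 (np.float64(318.0), np.float64(194.0))
```

View pics/w2m.png

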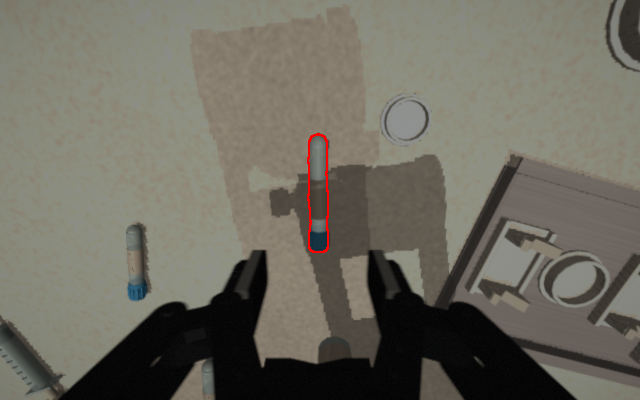

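The tube is outlined at (318,194), lined up with the jaws, cap toward the robot. Descending and gripping.

Request:
servo_tool(rows=[[50, [0, 1, 30], [0, 0, 0]], [50, [0, 0, 40], [0, 0, 0]], [50, [0, 0, 30], [0, 0, 0]], [50, [0, 0, 16], [0, 0, 0]], [50, [0, 0, 1], [0, 0, 0]], [10, [0, 0, 0], [0, 0, 0]], [10, [0, 0, 0], [0, 0, 0]], [10, [0, 0, 0], [0, 0, 0]]], force=30)

```text
clock: 5.38
eef_pos: [640.0, 59.9, 4.6]
tcp_rot: [-3.141, -0.002, -0.056]
contact_force: [-0.9, -0.3, 7.4]
opening: 0.165
```

Request:
servo_tool(rows=[[10, [0, 0, 0], [0, 0, 0]], [10, [0, 0, 0], [0, 0, 0]], [10, [0, 0, -30], [0, 0, 0]], [10, [0, 0, -40], [0, 0, 0]], [10, [0, 0, -40], [0, 0, 0]], [10, [0, 0, 0], [0, 0, 0]]])

```text
clock: 6.12
eef_pos: [641.4, 60.2, 117.2]
tcp_rot: [-3.141, -0.007, -0.055]
contact_force: [1.5, 0.3, -0.3]
opening: 0.167
```

```bash
python3 - <<'E'
from h import *
C=np.array([528,-215]);y=np.array([np.sin(.34),np.cos(.34)])
print(sense()["opening"]*85.4)
for k in(1.5,.5,-.5,-1.5):print((C+68*k*y).round(1))
p=C+102*y
plan([*p,115],-0.34)
E
```

```text
14.233758183364744
[ 562.  -118.8]
[ 539.3 -182.9]
[ 516.7 -247.1]
[ 494.  -311.2]
turn z deg 16.3 then shift [-15.2 195.2   2.2] final yaw -0.34
```

Request:
servo_tool(rows=[[10, [0, 0, 0], [0, 0, 8.1]], [10, [0, 0, 0], [0, 0, 8.1]], [10, [-3, 49, 0], [0, 0, 0]], [10, [-4, 49, 0], [0, 0, 0]], [10, [-4, 49, 0], [0, 0, 0]], [10, [-4, 48, 20], [0, 0, 0]], [10, [0, 0, 20], [0, 0, 0]], [10, [0, 0, 0], [0, 0, 0]]])

```text
clock: 7.12
eef_pos: [558.3, -119.2, 71.4]
tcp_rot: [3.141, 0.004, -0.339]
contact_force: [0.4, 0.1, 0.2]
opening: 0.17
```

```bash
python3 look.py w3 tube_a:84 tube_rest_1:8 vial_rest:17
```

```text
(array([ 559.30016003, -118.93999893,   72.44283911]), array([ 3.14142024e+00,  2.12881869e-03, -3.38593370e-01]))
tube_a 0.8 [ 561.4 -119.7] [  2.808 107.887  17.855] 5719 (np.float64(316.0), np.float64(259.0))
tube_rest_1 0.69 [ 566.7 -117.7] [ 2.689 81.55  58.481] 3762 (np.float64(313.0), np.float64(199.0))
vial_rest 0.84 [ 545.5 -182.3] [-2.728 59.789 56.957] 5019 (np.float64(407.0), np.float64(210.0))
vial_rest 0.8 [697.9 -26. ] [ 1.144 43.407 39.622] 4202 (np.float64(93.0), np.float64(67.0))
```

View pics/w3.png

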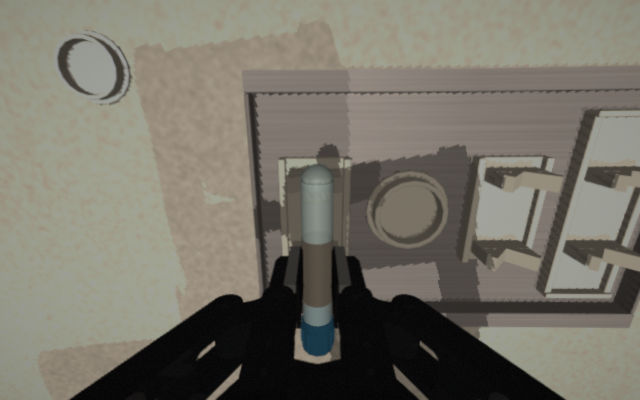

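```bash
python3 - <<'E'
from h import *
c=get_calibration("wrist");q,r=state()
R=cv2.Rodrigues(np.array([0,0,r[2]]))[0]@np.diag([1,-1,-1.])
for n,u,v,z in(("far L",280,158,13),("far R",351,158,13),("vial ring",407.5,210,17),("r2 L",478,157,13),("r2 R",553,157,13),("syr fl",593,110,8),("syr bl",540,293,13)):
    w=px2w(c,u,v,z);print(n,w.round(1),"tool",(R.T@(w-q)).round(1))
E
```

```text
far L [ 611.3 -110.    13. ] tool [ 44.8 -25.   60.8]
far R [ 595.3 -155.6   13. ] tool [44.9 23.4 60.8]
vial ring [ 547.5 -182.2   17. ] tool [ 8.6 64.3 56.8]
r2 L [ 567.5 -236.9   13. ] tool [ 45.5 109.3  60.8]
r2 R [ 550.8 -284.    13. ] tool [ 45.4 159.3  60.8]
syr fl [ 571.9 -314.2    8. ] tool [ 75.3 180.8  65.8]
syr bl [ 443.2 -264.2   13. ] tool [-62.7 176.3  60.8]
```

The tube is held squarely, spanning (316,170) to (318,350). The rest's far edge is at row 158, and the centre sits about 5 mm ahead of the TCP. Lowering it.

Request:
servo_tool(rows=[[10, [2, -0.5, 10], [0, 0, 0]], [10, [0, 0, 15], [0, 0, 0]], [10, [0, 0, 10], [0, 0, 0]], [10, [0, 0, 4], [0, 0, 0]], [10, [0, 0, 0], [0, 0, 0]]])

```text
clock: 7.95
eef_pos: [561.9, -119.3, 33.8]
tcp_rot: [3.141, 0.001, -0.338]
contact_force: [0.4, -0.3, 0.4]
opening: 0.167
```

Request:
servo_tool(rows=[[10, [0, 0, 2], [0, 0, 0]], [10, [0, 0, 2], [0, 0, 0]], [10, [0, 0, 0], [0, 0, 0]]])

```text
clock: 8.32
eef_pos: [562.2, -119.3, 30.4]
tcp_rot: [-3.142, -0.0, -0.338]
contact_force: [0.1, -0.4, 0.1]
opening: 0.172
```

Request:
servo_tool(rows=[[10, [0, 0, 1], [0, 0, 0]], [10, [0, 0, 1], [0, 0, 0]], [10, [0, 0, 0], [0, 0, 0]]])

```text
clock: 8.7
eef_pos: [562.5, -119.1, 29.3]
tcp_rot: [-3.141, -0.001, -0.339]
contact_force: [-3.0, 1.5, 11.7]
opening: 0.17
```

Request:
servo_tool(rows=[[10, [0, 0, 1], [0, 0, 0]], [10, [0, 0, 0], [0, 0, 0]]])

```text
clock: 8.95
eef_pos: [562.6, -119.1, 29.0]
tcp_rot: [-3.141, -0.001, -0.338]
contact_force: [-5.7, 3.4, 21.1]
opening: 0.167
```

Request:
servo_tool(rows=[[22, [0, 0, -1], [0, 0, 0]], [30, [0, 0, 0], [0, 0, 0]], [36, [0, 0, 0], [0, 0, 0]], [36, [0, 0, -20], [0, 0, 0]], [36, [0, 0, -50], [0, 0, 0]], [36, [0, 0, -50], [0, 0, 0]], [50, [0, 0, 0], [0, 0, 0]]])

```text
clock: 9.82
eef_pos: [564.8, -119.9, 152.1]
tcp_rot: [-3.141, -0.007, -0.338]
contact_force: [0.3, 0.3, -0.6]
opening: 0.584
```

```bash
python3 look.py w4 tube_a:33 tube_rest_1:8 vial_rest:17; python3 -c "
from h import *
plan([404.4,195.5,120],3.02)"
```

```text
(array([ 563.26945157, -119.59941885,  149.88320423]), array([-3.14114581, -0.0034962 , -0.33843133]))
tube_a 0.81 [ 559.6 -118.3] [  2.807 109.087  18.284] 2032 (np.float64(317.0), np.float64(197.0))
tube_a 0.59 [468.6 158.8] [ 1.967 21.877  7.224] 88 (np.float64(104.0), np.float64(355.0))
tube_rest_1 0.66 [ 515.1 -247.2] [ 2.861 87.199 58.519] 4374 (np.float64(455.0), np.float64(188.0))
tube_rest_1 0.58 [ 559.6 -117.7] [ 2.769 86.058 52.889] 2673 (np.float64(316.0), np.float64(188.0))
vial_rest 0.84 [ 543.4 -181.3] [ 2.93  59.17  57.816] 2860 (np.float64(385.0), np.float64(188.0))
turn z deg -12.4 then shift [-193.8 -293.3   27. ] final yaw -0.122
```

View pics/w4.png

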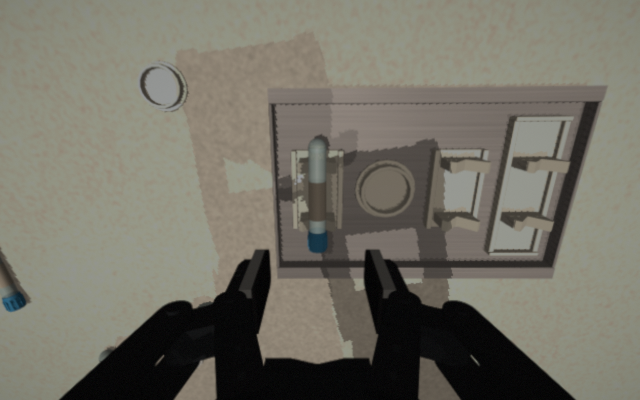

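```bash
python3 - <<'E'
from h import *
c=get_calibration("wrist");q,r=state()
R=cv2.Rodrigues(np.array([0,0,r[2]]))[0]@np.diag([1,-1,-1.])
for n,u,v,z in(("far L",291.5,150,10),("far R",344.5,150,10),("near L",294,228,10),("near R",343,228,10),("tube far",318,137,33),("tube near",318,252,33),("vial ring",385.5,187.5,17),("r2 fl",434,150,10),("r2 fr",488,150,10),("r2 nl",428,228,10),("r2nr",475,228,10),("syr fl",511,117,13),("syr fr",574,117,13),("syr bl",487,253,13),("syr br",538,253,13)):
    w=px2w(c,u,v,z);print(n,w.round(1),"tool",(R.T@(w-q)).round(1))
E
```

```text
far L [ 604.1 -109.5   10. ] tool [ 37.3 -23.3 137. ]
far R [ 587.8 -156.    10. ] tool [ 37.3  25.9 137. ]
near L [529.3 -83.7  10. ] tool [-41.9 -22.9 137. ]
near R [ 512.8 -130.6   10. ] tool [-41.8  26.8 137. ]
tube far [ 609.9 -137.5   33. ] tool [ 52.1   1.2 114. ]
tube near [ 507.4 -101.7   33. ] tool [-56.6   1.4 114. ]
vial ring [ 542.6 -181.5   17. ] tool [  3.1  65.  130. ]
r2 fl [ 560.3 -234.1   10. ] tool [ 37.3 108.7 137. ]
r2 fr [ 543.7 -280.8   10. ] tool [ 37.2 158.3 137. ]
r2 nl [ 484.4 -211.7   10. ] tool [-41.7 112.8 137. ]
r2nr [ 468.9 -256.3   10. ] tool [-41.6 160.  137. ]
syr fl [ 567.3 -302.7   13. ] tool [ 66.6 171.1 134. ]
syr fr [ 548.9 -353.8   13. ] tool [ 66.3 225.5 134. ]
syr bl [ 438.6 -261.8   13. ] tool [-68.3 175.3 134. ]
syr br [ 421.8 -310.5   13. ] tool [-68.  226.8 134. ]
```

The tube sits in its rest at (317,197), centred within about 1 mm lengthwise and across. On to tube B.

Request:
servo_tool(rows=[[50, [0, 0, 0], [0, 0, -6.2]], [50, [0, 0, 0], [0, 0, -6.2]], [50, [-32, -49, 0], [0, 0, 0]], [50, [-32, -49, 0], [0, 0, 0]], [50, [-32, -49, 0], [0, 0, 0]], [50, [-32, -49, 0], [0, 0, 0]], [50, [-33, -49, 0], [0, 0, 0]], [50, [-33, -48, 27], [0, 0, 0]]])

```text
clock: 11.02
eef_pos: [405.6, 195.6, 121.9]
tcp_rot: [-3.141, -0.002, -0.122]
contact_force: [0.7, 0.2, -0.4]
opening: 0.58
```

Request:
servo_tool(rows=[[50, [0, 0, 0], [0, 0, 0]], [50, [0, 0, 0], [0, 0, 0]]])

```text
clock: 11.28
eef_pos: [405.4, 193.5, 121.2]
tcp_rot: [3.14, 0.002, -0.121]
contact_force: [0.4, -0.7, 0.4]
opening: 0.586
```

```bash
python3 look.py w5 tube_a:9 small_vial:25
```

```text
(array([406.06897833, 193.14025703, 121.59763511]), array([ 3.14086242e+00,  6.99610264e-04, -1.22066160e-01]))
tube_a 0.6 [403.1 194.4] [  3.025 109.355  18.003] 2129 (np.float64(315.0), np.float64(196.0))
small_vial 0.74 [353.7 300.4] [ 2.433 56.968 24.385] 1250 (np.float64(207.0), np.float64(269.0))
```

View pics/w5m.png

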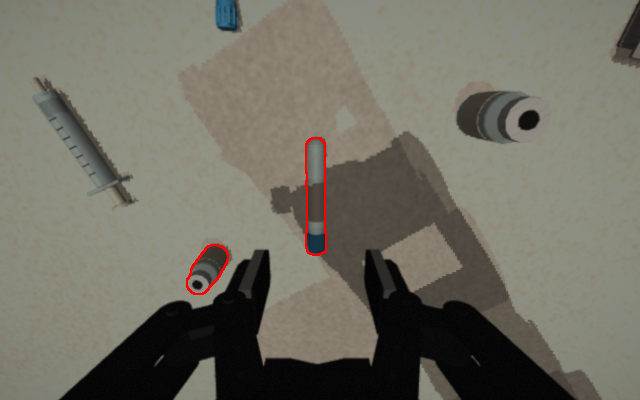

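Tube B is at (315,196), aligned with the jaws, with the small vial clear at (207,269). Gripping.

Request:
servo_tool(rows=[[50, [-2.5, -1, 30], [0, 0, 0]], [50, [0, 0, 40], [0, 0, 0]], [50, [0, 0, 30], [0, 0, 0]], [50, [0, 0, 16], [0, 0, 0]], [50, [0, 0, 1], [0, 0, 0]], [10, [0, 0, 0], [0, 0, 0]], [10, [0, 0, 0], [0, 0, 0]], [10, [0, 0, 0], [0, 0, 0]]], force=30)

```text
clock: 12.42
eef_pos: [404.3, 195.1, 5.8]
tcp_rot: [-3.141, -0.002, -0.122]
contact_force: [0.6, -2.7, 6.7]
opening: 0.17
```

Request:
servo_tool(rows=[[10, [0, 0, 0], [0, 0, 0]], [10, [0, 0, 0], [0, 0, 0]], [10, [0, 0, -30], [0, 0, 0]], [10, [0, 0, -50], [0, 0, 0]], [10, [0, 0, -50], [0, 0, 0]], [10, [0, 0, 0], [0, 0, 0]], [10, [0, 0, 0], [0, 0, 0]]])

```text
clock: 13.3
eef_pos: [403.3, 195.0, 135.0]
tcp_rot: [-3.141, -0.0, -0.122]
contact_force: [-0.5, -0.6, -0.5]
opening: 0.171
```

```bash
python3 - <<'E'
from h import *
plan([515,-246.7,130],-0.34)
E
```

```text
turn z deg 12.5 then shift [252.6 379.1   5. ] final yaw -0.34
```

Request:
servo_tool(rows=[[10, [0, 0, 0], [0, 0, 6.3]], [10, [0, 0, 0], [0, 0, 6.2]], [10, [30, 45, 0], [0, 0, 0]], [10, [32, 48, 0], [0, 0, 0]], [10, [32, 48, 0], [0, 0, 0]], [10, [32, 48, 0], [0, 0, 0]], [10, [32, 48, 0], [0, 0, 0]], [10, [32, 48, 0], [0, 0, 0]]])

```text
clock: 14.3
eef_pos: [486.8, -138.7, 133.3]
tcp_rot: [3.142, 0.003, -0.34]
contact_force: [1.2, 0.4, -1.1]
opening: 0.172
```

Request:
servo_tool(rows=[[10, [32, 48, 0], [0, 0, 0]], [10, [30, 46, 0], [0, 0, 0]], [10, [0, 0, 30], [0, 0, 0]], [10, [0, 0, 28], [0, 0, 0]], [10, [0, 0, 0], [0, 0, 0]], [10, [0, 0, 0], [0, 0, 0]]])

```text
clock: 15.05
eef_pos: [514.6, -246.1, 76.8]
tcp_rot: [-3.141, 0.001, -0.34]
contact_force: [-0.0, -0.1, 0.1]
opening: 0.171
```

```bash
python3 look.py w6 tube_a:84 tube_rest_1:8
```

```text
(array([ 515.07382343, -246.28691325,   77.47270139]), array([ 3.14156332e+00, -4.01385799e-04, -3.39807200e-01]))
tube_a 0.71 [ 514.4 -246.1] [  2.802 110.642  19.632] 5843 (np.float64(317.0), np.float64(259.0))
tube_a 0.63 [ 570.3 -160.6] [ 2.779 82.425 18.22 ] 4840 (np.float64(112.0), np.float64(220.0))
tube_rest_1 0.79 [ 555.9 -124.1] [ 2.734 94.697 68.189] 5255 (np.float64(145.0), np.float64(209.0))
tube_rest_1 0.6 [ 519.3 -248.4] [ 2.839 80.1   52.992] 3678 (np.float64(317.0), np.float64(198.0))
```

View pics/w6.png

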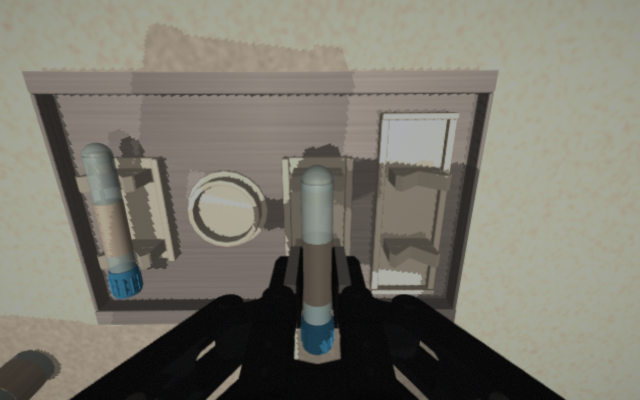

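Tube A sits at (112,220). Tube B is held over rest 2, whose far edge spans columns 282–353 at row 157 and is centred laterally. Lowering.

Request:
servo_tool(rows=[[10, [3, 0, 10], [0, 0, 0]], [10, [0, 0, 15], [0, 0, 0]], [10, [0, 0, 12], [0, 0, 0]], [10, [0, 0, 7], [0, 0, 0]], [10, [0, 0, 2], [0, 0, 0]], [10, [0, 0, 0], [0, 0, 0]]])

```text
clock: 15.95
eef_pos: [517.5, -247.4, 31.0]
tcp_rot: [-3.142, 0.0, -0.34]
contact_force: [-1.0, 0.4, -0.0]
opening: 0.169
```

Request:
servo_tool(rows=[[10, [0, 0, 1], [0, 0, 0]], [10, [0, 0, 1], [0, 0, 0]], [10, [0, 0, 0], [0, 0, 0]]])

```text
clock: 16.32
eef_pos: [517.6, -247.4, 30.1]
tcp_rot: [3.141, -0.0, -0.34]
contact_force: [-4.9, 1.0, 9.7]
opening: 0.171
```

Request:
servo_tool(rows=[[22, [0, 0, 0], [0, 0, 0]], [30, [0, 0, 0], [0, 0, 0]], [36, [0, 0, 0], [0, 0, 0]], [36, [0, 0, -20], [0, 0, 0]], [36, [0, 0, -50], [0, 0, 0]], [36, [0, 0, -50], [0, 0, 0]], [50, [0, 0, 0], [0, 0, 0]]])

```text
clock: 17.2
eef_pos: [520.1, -248.6, 153.0]
tcp_rot: [3.141, -0.007, -0.34]
contact_force: [-0.8, 0.1, -0.2]
opening: 0.58
```

```bash
python3 look.py w7 tube_a:33 tube_rest_1:8 syringe_rest:8 vial_rest:17; python3 -c "
from h import *
plan([467,384,130],-2.843)"
```

```text
(array([ 518.7121702 , -247.86929232,  150.79354215]), array([ 3.14118635, -0.00389264, -0.34009271]))
tube_a 0.86 [ 560.1 -119.5] [  2.795 109.816  22.397] 2413 (np.float64(168.0), np.float64(196.0))
tube_a 0.62 [ 514.5 -246. ] [  2.808 108.613  19.32 ] 2061 (np.float64(316.0), np.float64(198.0))
tube_rest_1 0.92 [ 514.7 -245.9] [ 2.847 86.514 53.85 ] 2811 (np.float64(316.0), np.float64(189.0))
tube_rest_1 0.57 [ 557.  -124.6] [ 2.743 87.621 59.238] 2747 (np.float64(186.0), np.float64(188.0))
syringe_rest 0.7 [ 493.3 -311. ] [  2.816 144.338  54.159] 7433 (np.float64(386.0), np.float64(183.0))
vial_rest 0.88 [688.2 -37.4] [ 2.455 39.821 28.418] 1466 (np.float64(15.0), np.float64(87.0))
vial_rest 0.73 [ 541.1 -186.5] [ 1.764 57.864 56.726] 2712 (np.float64(249.0), np.float64(189.0))
turn z deg -36.6 then shift [ 138.1 -617.6   17.6] final yaw 0.299
```

View pics/w7.png

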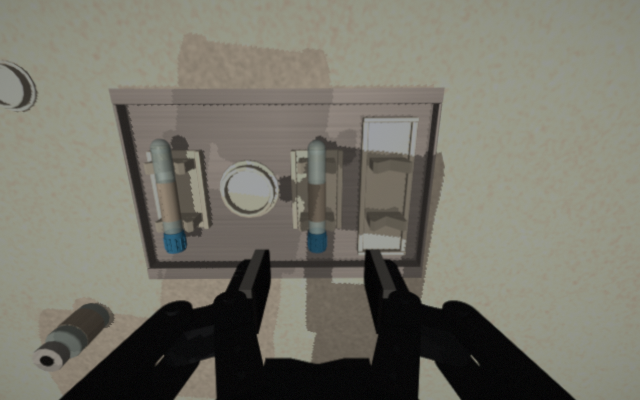

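Both tubes are seated, at (168,196) and (316,198). Over to the syringe.

Request:
servo_tool(rows=[[50, [0, 0, 0], [0, 0, -9.2]], [50, [0, 0, 0], [0, 0, -9.2]], [50, [0, 0, 0], [0, 0, -9.2]], [50, [0, 0, 0], [0, 0, -9.1]], [50, [11.5, -51.5, 0], [0, 0, 0]], [50, [11.5, -51.5, 0], [0, 0, 0]], [50, [11.5, -51.5, 0], [0, 0, 0]], [50, [11.5, -51.5, 0], [0, 0, 0]]])

```text
clock: 18.45
eef_pos: [499.5, -35.4, 147.9]
tcp_rot: [-3.141, 0.002, 0.3]
contact_force: [0.6, -0.3, 0.5]
opening: 0.583
```

Request:
servo_tool(rows=[[50, [11.5, -51.5, 0], [0, 0, 0]], [50, [11.5, -51.5, 0], [0, 0, 0]], [50, [11.5, -51.5, 0], [0, 0, 0]], [50, [11.5, -51.5, 0], [0, 0, 0]], [50, [11.5, -51.5, 0], [0, 0, 0]], [50, [11.5, -51.5, 0], [0, 0, 0]], [50, [11.5, -51.5, 10], [0, 0, 0]], [50, [11.5, -51.5, 10], [0, 0, 0]]])

```text
clock: 19.45
eef_pos: [465.6, 385.2, 127.4]
tcp_rot: [3.141, 0.002, 0.301]
contact_force: [0.7, 0.3, -0.5]
opening: 0.587
```

Request:
servo_tool(rows=[[50, [0, 0, 0], [0, 0, 0]], [50, [0, 0, 0], [0, 0, 0]]])

```text
clock: 19.7
eef_pos: [465.6, 383.1, 127.7]
tcp_rot: [3.14, 0.002, 0.301]
contact_force: [-0.1, -0.7, -0.2]
opening: 0.586
```

```bash
python3 look.py w8 syringe:8.5
```

```text
(array([466.02035108, 382.73213887, 128.1422708 ]), array([3.14060737e+00, 1.78833496e-03, 3.00308137e-01]))
syringe 0.81 [470.  382.4] [ -2.847 118.369  31.417] 2244 (np.float64(318.0), np.float64(189.0))
```

View pics/w8m.png

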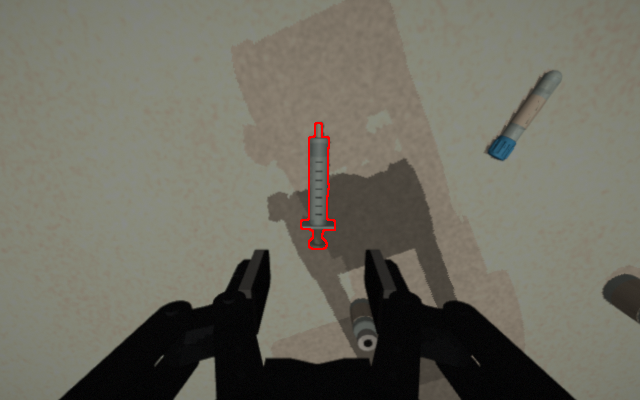

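The syringe lies along the tool axis, nozzle ahead (318,123), flange at (318,225). The barrel's middle is about 9 mm ahead of the TCP.

Request:
servo_tool(rows=[[50, [5, 1, 30], [0, 0, 0]], [50, [4, 0, 40], [0, 0, 0]], [50, [0, 0, 36], [0, 0, 0]], [50, [0, 0, 17], [0, 0, 0]], [50, [0, 0, 1], [0, 0, 0]], [10, [0, 0, 0], [0, 0, 0]], [10, [0, 0, 0], [0, 0, 0]], [10, [0, 0, 0], [0, 0, 0]]], force=30)

```text
clock: 20.8
eef_pos: [476.2, 386.1, 6.5]
tcp_rot: [-3.141, -0.002, 0.301]
contact_force: [-0.5, -1.4, 8.0]
opening: 0.179
```

Request:
servo_tool(rows=[[10, [0, 0, 0], [0, 0, 0]], [10, [0, 0, 0], [0, 0, 0]], [10, [0, 0, -30], [0, 0, 0]], [10, [0, 0, -50], [0, 0, 0]], [10, [0, 0, -50], [0, 0, 0]], [10, [0, 0, 0], [0, 0, 0]], [10, [0, 0, 0], [0, 0, 0]]])

```text
clock: 21.68
eef_pos: [475.1, 385.4, 135.0]
tcp_rot: [-3.141, -0.0, 0.301]
contact_force: [-0.9, 0.0, 0.0]
opening: 0.182
```

```bash
python3 - <<'E'
from h import *
plan([493.5,-311,130],-0.34)
E
```

```text
turn z deg 36.7 then shift [249.6 650.4   5. ] final yaw -0.34
```

Request:
servo_tool(rows=[[10, [0, 0, 0], [0, 0, 9.2]], [10, [0, 0, 0], [0, 0, 9.2]], [10, [0, 0, 0], [0, 0, 9.2]], [10, [0, 0, 0], [0, 0, 9.1]], [10, [18, 46.5, 0], [0, 0, 0]], [10, [18, 46.5, 0], [0, 0, 0]], [10, [18, 46.5, 0], [0, 0, 0]], [10, [18, 46.5, 0], [0, 0, 0]]])

```text
clock: 22.68
eef_pos: [479.9, 184.3, 133.4]
tcp_rot: [3.14, 0.002, -0.34]
contact_force: [0.7, -0.6, -0.8]
opening: 0.174
```

Request:
servo_tool(rows=[[10, [18, 46.5, 0], [0, 0, 0]], [10, [18, 46.5, 0], [0, 0, 0]], [10, [18, 46.5, 0], [0, 0, 0]], [10, [18, 46.5, 0], [0, 0, 0]], [10, [18, 46.5, 0], [0, 0, 0]], [10, [18, 46.5, 0], [0, 0, 0]], [10, [18, 46.5, 0], [0, 0, 0]], [10, [18, 46.5, 0], [0, 0, 0]]])

```text
clock: 23.68
eef_pos: [491.6, -213.7, 133.3]
tcp_rot: [-3.141, 0.003, -0.34]
contact_force: [0.7, -1.7, 0.2]
opening: 0.183
```

Request:
servo_tool(rows=[[10, [18, 46.5, 0], [0, 0, 0]], [10, [16, 46, 0], [0, 0, 0]], [10, [0, 0, 28], [0, 0, 0]], [10, [0, 0, 28], [0, 0, 0]], [10, [0, 0, 0], [0, 0, 0]], [10, [0, 0, 0], [0, 0, 0]]])

```text
clock: 24.42
eef_pos: [494.0, -310.9, 78.9]
tcp_rot: [-3.141, 0.001, -0.34]
contact_force: [-0.6, -0.1, -0.1]
opening: 0.179
```

```bash
python3 look.py w9 syringe:82 syringe_rest:8
```

```text
(array([ 494.40596726, -311.10768939,   79.50070763]), array([ 3.14148739e+00, -4.13723271e-04, -3.39758060e-01]))
syringe 0.79 [ 488.2 -309. ] [  2.805 119.541  26.65 ] 5743 (np.float64(317.0), np.float64(268.0))
syringe_rest 0.9 [ 511.5 -317.6] [  2.817 108.526  53.038] 7041 (np.float64(317.0), np.float64(170.0))
syringe_rest 0.37 [ 513.  -249.4] [ 2.738 92.475 58.182] 4617 (np.float64(232.0), np.float64(210.0))
```

View pics/w9.png

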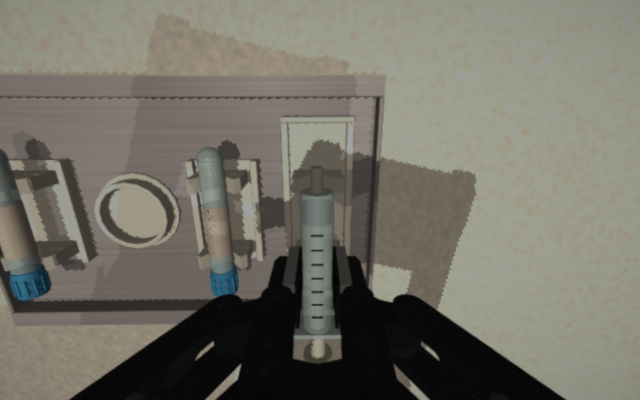

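The syringe is held over the long rest, which spans columns 281–355 with its far lip at row 117. It is centred to about 1 mm. Lowering.

Request:
servo_tool(rows=[[10, [1.5, 0, 10], [0, 0, 0]], [10, [0, 0, 15], [0, 0, 0]], [10, [0, 0, 12], [0, 0, 0]], [10, [0, 0, 7], [0, 0, 0]], [10, [0, 0, 2], [0, 0, 0]], [10, [0, 0, 0], [0, 0, 0]]])

```text
clock: 25.32
eef_pos: [495.5, -311.7, 33.0]
tcp_rot: [-3.142, 0.0, -0.34]
contact_force: [-0.1, -0.9, -0.6]
opening: 0.184
```

Request:
servo_tool(rows=[[10, [0, 0, 1], [0, 0, 0]], [10, [0, 0, 1], [0, 0, 0]], [10, [0, 0, 0], [0, 0, 0]]])

```text
clock: 25.7
eef_pos: [495.7, -311.8, 31.5]
tcp_rot: [3.141, -0.001, -0.34]
contact_force: [-0.0, 0.5, 4.4]
opening: 0.178
```

Request:
servo_tool(rows=[[10, [0, 0, 0.7], [0, 0, 0]], [10, [0, 0, 0], [0, 0, 0]], [22, [0, 0, 0], [0, 0, 0]], [30, [0, 0, 0], [0, 0, 0]], [36, [0, 0, 0], [0, 0, 0]], [36, [0, 0, -20], [0, 0, 0]], [36, [0, 0, -50], [0, 0, 0]], [36, [0, 0, -50], [0, 0, 0]]])

```text
clock: 26.7
eef_pos: [495.1, -311.4, 151.1]
tcp_rot: [-3.141, 0.001, -0.34]
contact_force: [0.7, -0.6, -0.9]
opening: 0.421
```

Request:
servo_tool(rows=[[50, [0, 0, 0], [0, 0, 0]], [50, [0, 0, 0], [0, 0, 0]]])

```text
clock: 26.95
eef_pos: [495.1, -311.4, 149.9]
tcp_rot: [-3.141, 0.0, -0.34]
contact_force: [-0.9, 0.4, -0.1]
opening: 0.584
```

```bash
python3 look.py w10 tube_a:33 syringe:33 syringe_rest:8 vial_rest:17; python3 -c "
from h import *
plan([352,294,150],0)
print(sense()['qpos'])"
```

```text
(array([ 494.75971239, -311.13603913,  149.18294768]), array([-3.14117411e+00,  1.75001075e-03, -3.40148853e-01]))
tube_a 0.91 [ 561.3 -118.9] [  2.782 110.128  25.312] 2812 (np.float64(89.0), np.float64(193.0))
tube_a 0.75 [ 516.1 -247.1] [  2.805 110.873  19.295] 2204 (np.float64(242.0), np.float64(193.0))
syringe 0.95 [ 487.7 -308.8] [  2.804 120.295  31.372] 2145 (np.float64(317.0), np.float64(201.0))
syringe_rest 0.79 [ 493.9 -310.9] [  2.807 143.765  51.402] 5193 (np.float64(317.0), np.float64(174.0))
vial_rest 0.77 [ 541.5 -188.8] [ 1.88  59.537 55.773] 2902 (np.float64(179.0), np.float64(186.0))
turn z deg -19.5 then shift [-142.9 -605.2   -1. ] final yaw 0.0
[-5.63928308e-01  3.82597734e-01  1.79334710e+00  2.15352062e-05
  9.67869391e-01  1.34698781e+00]
```

View pics/w10.png

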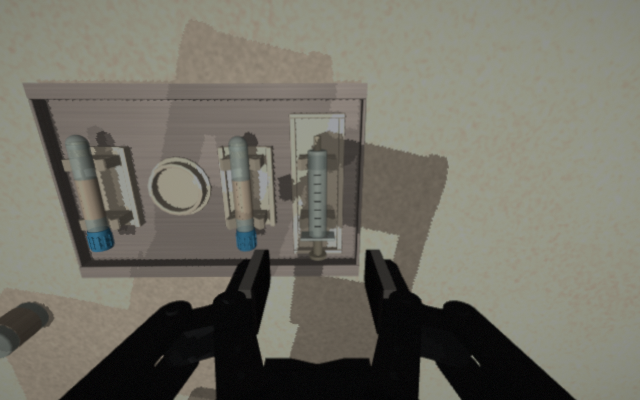

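The syringe is seated at (317,201), both tubes are still in place, and the vial cup is empty at (180,186). Now the small vial.

Request:
servo_tool(rows=[[50, [0, 0, 0], [0, 0, -9.8]], [50, [0, 0, 0], [0, 0, -9.7]], [50, [-12, -50.5, 0], [0, 0, 0]], [50, [-12, -50.5, 0], [0, 0, 0]], [50, [-12, -50.5, 0], [0, 0, 0]], [50, [-12, -50.5, 0], [0, 0, 0]], [50, [-12, -50.5, 0], [0, 0, 0]], [50, [-12, -50.5, 0], [0, 0, 0]]])

```text
clock: 28.2
eef_pos: [422.6, -7.2, 149.9]
tcp_rot: [-3.142, 0.001, -0.0]
contact_force: [0.5, 0.2, 0.4]
opening: 0.582
```

Request:
servo_tool(rows=[[50, [-12, -50.5, 0], [0, 0, 0]], [50, [-12, -50.5, 0], [0, 0, 0]], [50, [-12, -50.5, 0], [0, 0, 0]], [50, [-12, -50.5, 0], [0, 0, 0]], [50, [-12, -50.5, 0], [0, 0, 0]], [50, [-11, -49.5, 0], [0, 0, 0]], [50, [0, 0, 0], [0, 0, 0]], [50, [0, 0, 0], [0, 0, 0]]])

```text
clock: 29.2
eef_pos: [351.8, 292.8, 149.7]
tcp_rot: [3.14, 0.001, 0.001]
contact_force: [0.6, 0.7, -0.5]
opening: 0.588
```

```bash
python3 look.py w11 small_vial:25
```

```text
(array([352.03700426, 292.37015648, 149.81054473]), array([3.14048013e+00, 9.96599078e-04, 5.91449600e-05]))
small_vial 0.62 [354.  299.4] [ 3.033 35.289 24.364] 762 (np.float64(309.0), np.float64(190.0))
```

View pics/w11m.png

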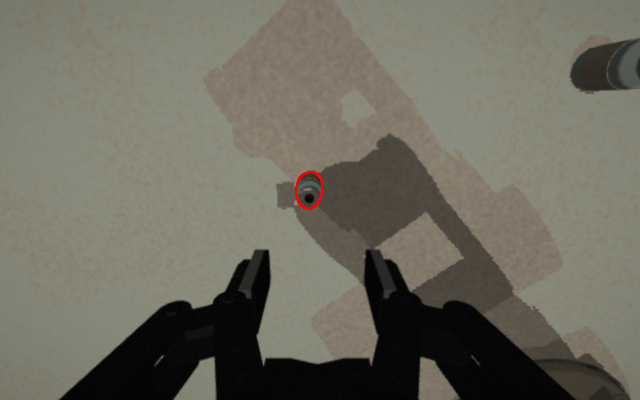

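```bash
python3 - <<'E'
from h import *
c=get_calibration("wrist")
print(px2w(c,309,198,50),px2w(c,309,172,0),px2w(c,309,182,25))
E
```

```text
[355.06730549 298.40228874  50.        ] [365.5878087  299.49259785   0.        ] [362.21391711 298.93217284  25.        ]
```

The vial is outlined at (309,190), with its cap centre at (309,198), about 6.5 mm to the left. Correcting and gripping.

Request:
servo_tool(rows=[[50, [2.5, -6.5, 20], [0, 0, 0]], [50, [0, 0, 30], [0, 0, 0]], [50, [0, 0, 35], [0, 0, 0]], [50, [0, 0, 30], [0, 0, 0]], [50, [0, 0, 19], [0, 0, 0]], [50, [0, 0, 1], [0, 0, 0]], [15, [0, 0, 0], [0, 0, 0]], [15, [0, 0, 0], [0, 0, 0]]], force=30)

```text
clock: 30.3
eef_pos: [355.5, 300.0, 16.3]
tcp_rot: [-3.141, -0.001, -0.0]
contact_force: [-0.3, -0.8, 1.5]
opening: 0.263
```

Request:
servo_tool(rows=[[15, [0, 0, 0], [0, 0, 0]], [15, [0, 0, 0], [0, 0, 0]], [15, [0, 0, -20], [0, 0, 0]], [15, [0, 0, -50], [0, 0, 0]], [15, [0, 0, -50], [0, 0, 0]], [15, [0, 0, 0], [0, 0, 0]]])

```text
clock: 31.05
eef_pos: [356.8, 301.7, 139.2]
tcp_rot: [-3.137, -0.006, 0.0]
contact_force: [0.3, 1.0, -0.5]
opening: 0.269
```

```bash
python3 - <<'E'
from h import *
plan([539.7,-182.8,130],-0.34)
E
```

```text
turn z deg 19.5 then shift [334.  395.8   9.2] final yaw -0.34
```

Request:
servo_tool(rows=[[15, [0, 0, 0], [0, 0, 9.8]], [15, [0, 0, 0], [0, 0, 9.7]], [15, [33, 39.5, 0], [0, 0, 0]], [15, [33.5, 39.5, 0], [0, 0, 0]], [15, [33.5, 39.5, 0], [0, 0, 0]], [15, [33.5, 39.5, 0], [0, 0, 0]], [15, [33.5, 39.5, 0], [0, 0, 0]], [15, [33.5, 39.5, 0], [0, 0, 0]]])

```text
clock: 32.05
eef_pos: [464.7, 8.0, 134.8]
tcp_rot: [3.142, 0.0, -0.34]
contact_force: [1.3, 0.3, 0.4]
opening: 0.267
```

Request:
servo_tool(rows=[[15, [33.5, 39.5, 0], [0, 0, 0]], [15, [33.5, 39.5, 0], [0, 0, 0]], [15, [33.5, 39.5, 0], [0, 0, 0]], [15, [33, 39.5, 0], [0, 0, 0]], [15, [0, 0, 30], [0, 0, 0]], [15, [0, 0, 34], [0, 0, 0]], [15, [0, 0, 0], [0, 0, 0]], [15, [0, 0, 0], [0, 0, 0]]])

```text
clock: 33.05
eef_pos: [538.2, -183.8, 71.8]
tcp_rot: [-3.142, -0.0, -0.34]
contact_force: [0.7, 0.7, 0.6]
opening: 0.265
```

```bash
python3 look.py w12 small_vial:90 vial_rest:17
```

```text
(array([ 538.63886363, -183.97545839,   72.36272301]), array([-3.14155698e+00, -1.41834961e-03, -3.39782251e-01]))
small_vial 0.91 [ 539.9 -184.4] [ 2.797 48.273 21.82 ] 3408 (np.float64(316.0), np.float64(277.0))
small_vial 0.38 [ 581.1 -158. ] [ 2.762 55.071 33.732] 4587 (np.float64(230.0), np.float64(214.0))
vial_rest 0.89 [ 548.4 -186.1] [ 1.313 55.2   51.57 ] 4149 (np.float64(315.0), np.float64(209.0))
vial_rest 0.86 [687.1 -42. ] [ 2.475 37.529 14.474] 1374 (np.float64(11.0), np.float64(79.0))
```

View pics/w12.png

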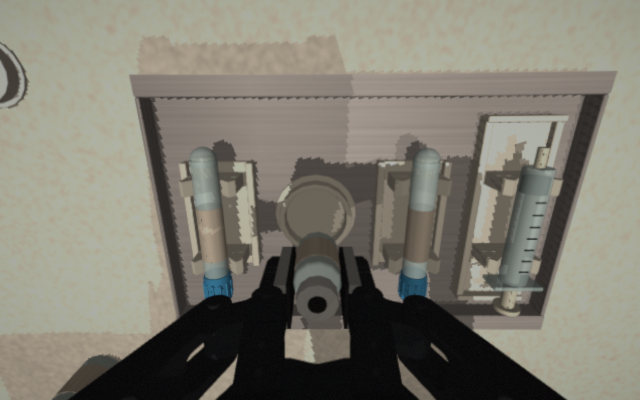

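```bash
python3 - <<'E'
from h import *
c=get_calibration("wrist");q,r=state()
R=cv2.Rodrigues(np.array([0,0,r[2]]))[0]@np.diag([1,-1,-1.])
for n,u,v,z in(("cap",317,304,107),("ring top rim",315,179,17),("ring L",278,213,17),("ring R",352,213,17),("foot top",315,177,3)):
    w=px2w(c,u,v,z);print(n,w.round(1),"tool",(R.T@(w-q)).round(1))
E
```

```text
cap [ 538.6 -184.2  107. ] tool [ -0.1   0.3 -34.4]
ring top rim [ 568.9 -193.5   17. ] tool [31.6 -1.1 55.6]
ring L [ 554.2 -160.6   17. ] tool [  6.8 -27.2  55.6]
ring R [ 536.9 -209.9   17. ] tool [ 6.8 25.  55.6]
foot top [ 566.9 -192.7    3. ] tool [29.4 -1.2 69.6]
```

The vial is held upright, cap at (317,304), over the cup centred near (315,212). The cup's centre is about 3–5 mm ahead. Lowering.

Request:
servo_tool(rows=[[15, [3.5, -1, 10], [0, 0, 0]], [15, [0, 0, 15], [0, 0, 0]], [15, [0, 0, 13], [0, 0, 0]], [15, [0, 0, 8], [0, 0, 0]], [15, [0, 0, 2], [0, 0, 0]], [15, [0, 0, 0], [0, 0, 0]]])

```text
clock: 33.95
eef_pos: [541.0, -184.0, 23.3]
tcp_rot: [-3.142, 0.001, -0.34]
contact_force: [-3.5, 0.9, 6.6]
opening: 0.267
```

Request:
servo_tool(rows=[[15, [0, 0, 1], [0, 0, 0]], [15, [0, 0, 1], [0, 0, 0]], [15, [0, 0, 0], [0, 0, 0]]])

```text
clock: 34.33
eef_pos: [541.2, -184.0, 23.1]
tcp_rot: [-3.142, 0.001, -0.34]
contact_force: [-10.5, 3.0, 29.1]
opening: 0.268
```

Request:
servo_tool(rows=[[15, [0, 0, -1.8], [0, 0, 0]], [32, [0, 0, 0], [0, 0, 0]], [42, [0, 0, 0], [0, 0, 0]], [46, [0, 0, 0], [0, 0, 0]], [46, [0, 0, -20], [0, 0, 0]], [46, [0, 0, -50], [0, 0, 0]], [46, [0, 0, -60], [0, 0, 0]], [46, [0, 0, 0], [0, 0, 0]]])

```text
clock: 35.33
eef_pos: [544.6, -185.2, 157.6]
tcp_rot: [-3.142, -0.008, -0.34]
contact_force: [-0.1, 0.5, -0.6]
opening: 0.541
```

Request:
servo_tool(rows=[[46, [0, 0, 0], [0, 0, 0]], [46, [0, 0, 0], [0, 0, 0]]])

```text
clock: 35.58
eef_pos: [540.5, -183.8, 151.4]
tcp_rot: [3.142, 0.003, -0.34]
contact_force: [-0.4, -0.5, 0.1]
opening: 0.537
```

```bash
python3 look.py w13 tube_a:33 syringe:33.5 small_vial:32 vial_rest:17
python3 - <<'E'
from h import *
im=grab_frame("top");c=get_calibration("top")
for t,z in(("short_tube",7),("large_vial",60)):
    for r in trace("top",t): a=axis_of(c,r["mask"],z);print(t,round(r["conf"],2),a[0].round(1))
E
```

```text
(array([ 540.56135654, -183.79652448,  151.40909637]), array([ 3.14156556e+00,  2.94205982e-03, -3.40084886e-01]))
tube_a 0.61 [ 516.2 -247.1] [  2.808 109.997  20.702] 2251 (np.float64(391.0), np.float64(193.0))
tube_a 0.6 [ 562.4 -118.6] [  2.8   111.599  20.764] 2247 (np.float64(241.0), np.float64(193.0))
syringe 0.87 [ 489.4 -309.8] [  2.819 120.221  37.743] 2478 (np.float64(466.0), np.float64(199.0))
small_vial 0.6 [ 540.1 -183.9] [ 2.822 36.578 23.99 ] 851 (np.float64(317.0), np.float64(194.0))
vial_rest 0.92 [ 548.1 -185.7] [ 1.251 55.755 55.633] 1805 (np.float64(316.0), np.float64(181.0))
vial_rest 0.73 [ 509.9 -249.2] [  2.809 114.72   21.577] 2190 (np.float64(391.0), np.float64(194.0))
vial_rest 0.69 [ 520.1 -243.3] [ 2.826 82.458 51.567] 2682 (np.float64(382.0), np.float64(185.0))
vial_rest 0.58 [696.6 -28. ] [ 1.126 43.564 40.923] 2128 (np.float64(81.0), np.float64(81.0))
short_tube 0.5 [581.3 239.1]
large_vial 0.66 [452.9  51.1]
```

View pics/w13.png

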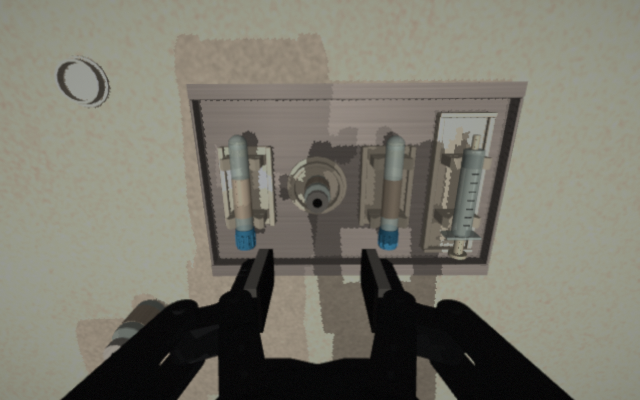

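All four items are seated: the tubes at (241,193) and (391,193), the vial upright inside the cup at (317,194), and the syringe at (466,199). The look-alikes haven't moved. Handing in.

```bash
python3 -c "
from rig import *
print(sign_off())"
```

```text
the job is handed in; nothing more can be done
None
```

I laid out the tray in the order asked and handed the job in at about 36 s of the 106 s allowed. Each long tube is in its own short rest, the syringe is in the long rest, and the small vial stands in the round holder.

- **Seating:** The last wrist picture shows both tubes lying in their saddles. The syringe's barrel is centred to within about 1–2 mm, and the vial is upright inside the cup. The vial met the cup floor at the expected height.
- **Left alone:** The short tube and the large vial are within about 1 mm of where they started, by the top camera.
- **Contact:** The highest contact force I read was about 31 N, while pressing the vial onto the cup floor. The gripper was open, clear of everything and about 150 mm up when I handed in.
- **Disagreement:** The close-up wrist view put the rests 2–5 mm further along their length than the other views did. I aimed in between, which is inside what the saddles and cup allow. No checks failed.

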